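# Stand the tall primed panel in the slotted rack

## Task

Move the taller of the two panels that lean on the sloped rest into the slot of the wooden rack: set its lower edge into the mouth of the slot while it still leans about as it did on the rest, then straighten it upright and let it down until it stands on the bottom of the slot, about midway along, and let go. Leave the shorter panel where it is.

Things in the scene. Friction and masses are not known exactly. Their poses are not given: they have to be found in the camera images.
- tall_panel: Panel to move: plywood, one face primed white, 120 mm tall, 60 wide, 10 thick, 70 g. Origin: middle of its lower edge, mid-thickness; z runs up the panel to its top edge, y along its width, x out of the white face. It starts leaning 25 degrees from vertical, top edge towards the robot, white face up and away from the robot. Pinch its top part through the thickness with the gripper leaning alike.
- short_panel: The panel to leave alone: same make, 80 mm tall, 60 wide, 10 thick, on the same rest at the same lean, left or right of the tall one, 76 mm from it centre to centre (16 mm gap). Origin and axes as for the tall panel.
- panel_rest: Fixed wooden rest that carries both panels. Origin: underside, on the table, straight below the panels' lower edges; z up, y along it (156 mm long). The lower edges stand on its ledge, 30 mm above the table; its back board supports only the lowest 60 mm of the panels, on the robot's side; a 6 mm lip stands before them. Above that both faces are free.
- panel_rack: Fixed wooden rack with one straight slot open at both ends. Origin: centre of its underside, on the table; z up, y along the slot (100 mm), x across it. Foot board 84 x 110 mm; cheeks 56 mm over the outside, top at z 47 mm. The mouth, 42 mm wide, narrows by 45-degree chamfers to 14 mm at z 33; upright walls from there to the floor at z 8. x lies within 15 degrees of the world's x (ahead).

How it is judged:
By the outcome, as a careful person would: the job done as asked, in the order asked, and still so for the second after the job is handed in, with the robot touching nothing.
It also fails if it takes over 38 s, if anything falls off the work surface, if the arm or the gripper's body presses on something with over 40 N, if the wrist force passes 120 N, or if a joint passes its speed limit or range.

## Robot

A 6-joint arm with a two-finger parallel gripper is mounted at the origin on a cart in front of the work surface, level with it; the furniture and walls round the work are solid. World frame = base frame: x ahead of the robot, y to its left, z up, the work surface at z = 0. Lengths are in m, angles in rad, forces in N, time in s.
With the tool pointing down it reaches from about 0.325 to 0.75 m from the base axis. Payload 7.6 kg.
Tool frame: the origin (TCP) lies at the very end of the fingers, on their centre line; the grasp point (between the pads) lies 19 mm behind it; z points along the fingers, y is the direction in which the jaws open and shut (so a half turn about z gives the same grasp; the last joint's range is limited). The gripper opens to 85 mm and grips with 20 to 120 N. Pads are 22 mm wide; open, the fingers measure 114 mm over their backs; the gripper's body (76 mm by 85 mm) begins 54 mm behind the grasp point. The pads swing forward as they close: fully open they stand 13 mm farther back than shut.
Start: joints at [-1.376, 0.052, 1.401, -0, 1.689, -0.07], TCP at [0.137, -0.507, 0.231] pointing down, gripper open.
Joint ranges: [-2.9, 2.9], [-0.91, 2.17], [0.12, 2.37], [-1.06, 4.2], [0.26, 2.73], [-2.93, 2.93]. Speed limits (rad/s): [2.57, 2.57, 3.01, 3.14, 3.14, 3.14].

## Interface

Orientations are given as [roll, pitch, yaw] about the fixed x, y, z axes, in that order (R = Rz(yaw) Ry(pitch) Rx(roll)).
In Python, from rig import ctrl gives the robot as it stands. The module is installed in compiled form; this text tells all that it offers.
- The arm moves only by the tool carry_out, never from a script. Its argument "series" is a list of rows, each a list of 7 numbers: the shift along the world's x, y, z in mm, then the turn, a rotation vector about the world's x, y, z in rad, then the closure, from 0 (fully open) to 1 (shut). A call has 1 to 8 rows; each row shifts and turns the commanded pose from where the row before left it; what a row does not reach is not made up. A row lasts 1/10 s, in which the tool goes at most 50 mm and 8.59 degrees, less where a joint would pass 70% of its speed; a pose out of reach is approached as far as the arm can. A call with a gripper value outside its range is refused whole. The fingers move at their own pace and stop on an object; "grip_force" is the grip in N (left out, the last holds). Time passes only in rows, so rows that do not move let the fingers close. It gives the time, the measured TCP pose, the force and the opening at its end, in the units of the state.
- ctrl.get_obs(): the state, without advancing time (a new reading comes with each control period).
- ctrl.get_image(name): name is "side" or "top" or "wrist"; returns a dict with "image" (480x640x3 uint8, red, green, blue), "depth" (480x640 float32, m along the optical axis (not along the pixel's ray), 0 where there is no reading), "fx", "fy", "cx", "cy" (pixels), "R" (3x3) and "t" (3): a world point X has camera coordinates R X + t; the wrist camera has in their place "mount" (4x4, takes a point from camera to tool coordinates, whose origin is the TCP and whose axes are the flange's). Camera axes: x right, y down, z forward; pixel columns grow to the right and rows downward; lengths in m; the calibration is good to about 2 mm. A picture is of the moment at which its call begins: read the wrist's pose just before it.
- ctrl.close_job(): hands the job in, once; it reports no verdict.
The state is a dict: "clock": time; "joints": joint angles; "qvel": joint speeds; "joint_torque": joint torques, N m; "ee_pos": TCP position; "orientation": TCP orientation; "force": force on the tool from outside, world axes, zero at the start; "moment": the same for the moment, N m; "width": opening from 0.0 (shut) to 1.0 (fully open).
Only numpy, scipy, OpenCV 4.12 (cv2) and the standard library are available. Lean on these libraries where they do the work, as an engineer would, in place of code of your own. Each camera call takes 0.05 s, during which the arm holds its last target. There are 200 camera calls.

## Working session

There is one attempt and no reset: what is moved stays moved. The work goes in short steps, Python scripts to look and compute and a tool call to move; the robot and the scene stay as the last step left them, time stands still between calls to the robot, and variables do not carry over. Pictures are saved under pics/ and viewed, about 8 in all and at most 12, crops included, and the job is handed in when it is done.

Besides the shell and the picture viewer there is one more tool, called after "Emit:" in YAML: its name, and indented under it one key for each argument. carry_out: Moves the arm, as the interface text tells. Its arguments: {"type":"object","properties":{"series":{"type":"array","items":{"type":"array","items":{"type":"number"}}},"grip_force":{"type":"number"}},"required":["series"]}

```bash
mkdir -p pics
cat > h.py <<'E'
import numpy as np, cv2
from rig import ctrl
def grab(n):
    o=ctrl.get_obs(); d=ctrl.get_image(n); d['obs']=o
    np.savez(f'{n}.npz',**{k:v for k,v in d.items() if k!='obs'},ee=o['ee_pos'],ori=o['orientation'])
    return d
def cloud(d):
    Z=d['depth']; v,u=np.mgrid[:480,:640]
    P=np.stack([(u-d['cx'])/d['fx']*Z,(v-d['cy'])/d['fy']*Z,Z],-1)
    W=(P-d['t'])@d['R']; W[Z==0]=np.nan
    return W
E
python3 - <<'E'
from h import *
a=grab('side');b=grab('top')
print(a['obs'])
for d in(a,b): print(d['R'].round(3).tolist(),d['t'],d['fx'], (d['depth']==0).mean())
im=np.vstack([a['image'],b['image']])
cv2.imwrite('pics/1.png',cv2.resize(im[...,::-1],None,fx=.625,fy=.625,interpolation=cv2.INTER_AREA))
E
```

```text
{'clock': 0.0, 'joints': array([-1.37630454e+00,  5.28631895e-02,  1.40173700e+00, -1.37309197e-05,
        1.68856521e+00, -7.02912672e-02]), 'qvel': array([ 6.03890009e-05, -7.15238309e-04,  8.16013285e-04,  4.09601319e-04,
       -6.19075463e-04,  1.05216537e-03]), 'joint_torque': array([ 3.01192798e-03, -3.81660569e+01, -3.60188949e+01,  8.87623423e-05,
        6.06042726e-03, -4.37639898e-06]), 'ee_pos': array([ 0.13735832, -0.50640783,  0.23045239]), 'orientation': array([-3.14002283e+00, -9.68547803e-05,  2.64781372e-01]), 'force': array([0.08323894, 0.49311213, 0.42878134]), 'moment': array([-0.02826452,  0.01430851,  0.02936932]), 'width': 0.9971950040960218}
[[-0.916, -0.402, 0.006], [-0.158, 0.346, -0.925], [0.369, -0.848, -0.38]] [ 0.57923855 -0.00945949  0.99080395] 571.4901951110562 0.05207356770833333
[[0.016, -0.999, 0.03], [-0.992, -0.02, -0.125], [0.126, -0.027, -0.992]] [0.32603931 0.51433288 0.85164611] 500.5526373772364 0.004124348958333334
```

View pics/1.png

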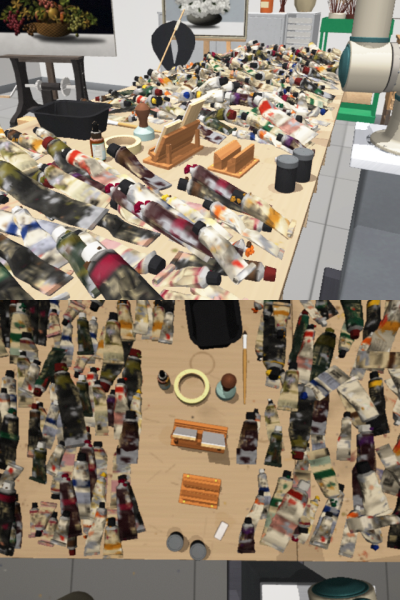

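Run:
```python
from h import *
a=dict(np.load('side.npz'));b=dict(np.load('top.npz'))
W=cloud(b); 
print([W[v,u].round(3).tolist() for v,u in((216,320),(304,320),(222,290),(222,340),(300,300))])
c1=cv2.resize(a['image'][140:290,210:430],None,fx=3.2,fy=3.2)[:300*1]if 0 else cv2.resize(a['image'][140:290,210:430],(440,300),interpolation=2)
c2=cv2.resize(b['image'][180:340,260:380],(450,600),interpolation=2)
p=np.zeros((600,800,3),np.uint8)
p[:600,:450]=c2; p[:240,450:800]=cv2.resize(a['image'][140:290,210:430],(350,240),interpolation=2)
cv2.imwrite('pics/2.png',p[...,::-1])
```

```text
[[0.558, 0.336, 0.046], [0.407, 0.333, 0.008], [0.54, 0.387, 0.081], [0.538, 0.305, 0.099], [0.413, 0.368, 0.01]]
```

View pics/2.png

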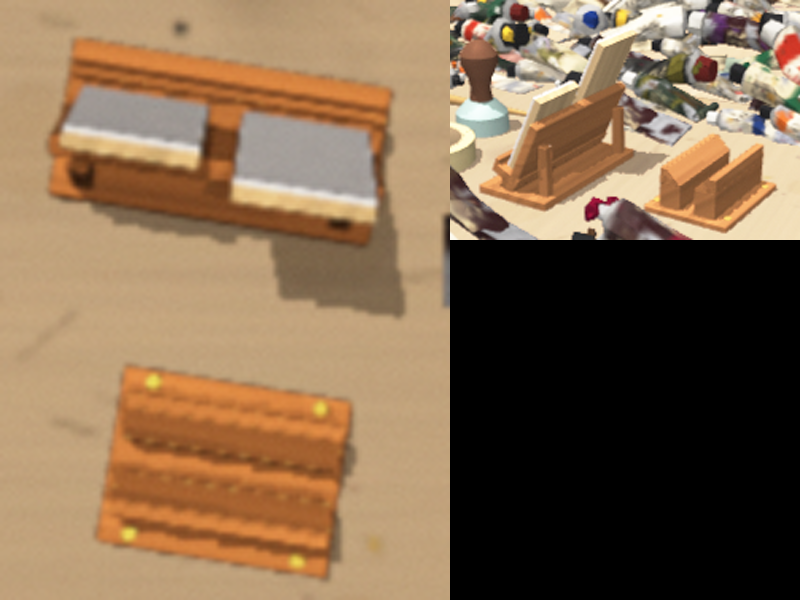

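```bash
cat >> h.py <<'E'
def facefit(W,m):
    P=W[m]; P=P[np.isfinite(P).all(1)]
    c=np.median(P,0)
    for _ in range(3):
        n=np.linalg.svd(P-P.mean(0),full_matrices=0)[2][2]; r=(P-P.mean(0))@n; P=P[abs(r)<.004]
    n*=np.sign(n[2]); y=np.cross([0,0,1],n); y/=np.linalg.norm(y); z=np.cross(n,y)
    Q=np.c_[(P-P.mean(0))@y,(P-P.mean(0))@z].astype(np.float32)
    return P.mean(0),n,y,z,Q,r.std()
E
python3 - <<'E'
from h import *
b=dict(np.load('top.npz')); W=cloud(b)
hsv=cv2.cvtColor(b['image'],cv2.COLOR_RGB2HSV)
g=(hsv[...,1]<60)&(hsv[...,2]>90)
R=np.zeros((480,640),bool);R[205:238,320:363]=1
R2=np.zeros((480,640),bool);R2[200:226,272:318]=1
for nm,m in(('tall',g&R),('short',g&R2)):
    c,n,y,z,Q,s=facefit(W,m)
    print(nm,m.sum(),c.round(4),'n',n.round(3),'lean',np.degrees(np.arcsin(n[2])).round(1),'yaw',np.degrees(np.arctan2(n[1],n[0])).round(1),s.round(4))
    lo,hi=np.percentile(Q,[0.5,99.5],0); print(lo,hi,cv2.minAreaRect(Q))
    print('top mid',(c+y*(lo[0]+hi[0])/2+z*hi[1]).round(4),'bot',(c+y*(lo[0]+hi[0])/2+z*lo[1]).round(4))
# rack
o=(hsv[...,0]<18)&(hsv[...,1]>140)
o[:265]=0;o[345:]=0;o[:,:270]=0;o[:,370:]=0
o=cv2.morphologyEx(o.astype(np.uint8),cv2.MORPH_CLOSE,np.ones((5,5)))
cs=max(cv2.findContours(o,0,2)[0],key=cv2.contourArea)
print(cv2.minAreaRect(cs))
# cast contour on z=8mm
p=cs[:,0].astype(float); d=np.c_[(p[:,0]-b['cx'])/b['fx'],(p[:,1]-b['cy'])/b['fy'],np.ones(len(p))]@b['R']
C=-b['R'].T@b['t']; X=C+d*((.008-C[2])/d[:,2])[:,None]
print('rack foot',cv2.minAreaRect((X[:,:2]*1000).astype(np.float32)))
t=o.astype(bool)&(W[...,2]>.043)&(W[...,2]<.053)
print('tops',t.sum(),cv2.minAreaRect((W[t][:,:2]*1000).astype(np.float32)), W[t].mean(0), np.histogram(W[o>0][:,2],bins=np.arange(-.005,.06,.005)))
E
```

```text
tall 708 [0.5387 0.3033 0.0979] n [ 0.895 -0.126  0.428] lean 25.3 yaw -8.0 0.0006
[-0.02941397 -0.06846987] [0.02917911 0.05085451] ((-0.0001748800277709961, -0.009320326149463654), (0.12159848213195801, 0.059226080775260925), 89.85404968261719)
top mid [0.5172 0.3062 0.1439] bot [0.5677 0.2991 0.036 ]
short 452 [0.5587 0.3764 0.0774] n [ 0.893 -0.127  0.431] lean 25.6 yaw -8.1 0.0006
[-0.02895424 -0.04637206] [0.02914137 0.03375637] ((2.6736408472061157e-05, -0.005978573113679886), (0.08307751268148422, 0.058837421238422394), 89.51548767089844)
top mid [0.5443 0.3786 0.1078] bot [0.5785 0.3737 0.0355]
((319.5433044433594, 305.37054443359375), (61.97066116333008, 47.605857849121094), 9.039482116699219)
rack foot ((404.448974609375, 333.1509704589844), (109.5045394897461, 83.62629699707031), 82.00338745117188)
tops 872 ((404.7039489746094, 333.46142578125), (99.89013671875, 56.01485061645508), 81.84453582763672) [0.40469956 0.33305024 0.04692631] (array([  0,   5, 975, 462,   4,   3,   2,  72, 320, 374, 666,  38]), array([-0.005,  0.   ,  0.005,  0.01 ,  0.015,  0.02 ,  0.025,  0.03 ,
        0.035,  0.04 ,  0.045,  0.05 ,  0.055]))
```

```bash
cat >> h.py <<'E'
from scipy.spatial.transform import Rotation as Ro
def frame(lean,yaw=-8.0):
    R=Ro.from_euler('ZY',[yaw,-lean],degrees=True).as_matrix() # panel axes columns n,y,u
    return R
def toolR(P): return np.c_[P[:,1],P[:,0],-P[:,2]]
def delta(tp,tR,o=None):
    o=o or ctrl.get_obs()
    Rc=Ro.from_euler('xyz',o['orientation']).as_matrix()
    dp=(np.array(tp)-o['ee_pos'])*1000; rv=Ro.from_matrix(tR@Rc.T).as_rotvec()
    print('dp',dp.round(1),'rv',rv.round(4),'deg',np.degrees(np.linalg.norm(rv)).round(2)); return dp,rv
P25=frame(25); T=np.array([.5172,.3062,.1439])-.005*P25[:,0]
E
python3 - <<'E'
from h import *
print(P25.round(3), np.linalg.det(toolR(P25)))
b=dict(np.load('top.npz')); W=cloud(b)
for x0,x1,y0,y1 in((.1,.7,-.6,-.3),(.1,.7,-.3,0),(.1,.7,0,.25),(.1,.7,.25,.6),(.7,1,-.6,.6)):
    m=(W[...,0]>x0)&(W[...,0]<x1)&(W[...,1]>y0)&(W[...,1]<y1); print(W[m][:,2].max() if m.any() else None)
print('C',-b['R'].T@b['t'])
for s in(.08,-.041):
    tp=T+s*P25[:,2]; print(tp.round(4)); delta(tp,toolR(P25))
E
```

```text
[[ 0.897  0.139 -0.419]
 [-0.126  0.99   0.059]
 [ 0.423 -0.     0.906]] 1.0
None
0.2636305797446215
0.28455121111693316
0.14462482437995536
0.1078121540604876
C [0.39753033 0.35948115 0.89937978]
[0.4792 0.3115 0.2143]
dp [341.9 818.  -16.3] rv [-0.3065 -0.3474  1.1468] deg 70.86
[0.5299 0.3044 0.1046]
dp [ 392.5  810.8 -125.9] rv [-0.3065 -0.3474  1.1468] deg 70.86
```

Run:
```python
from h import *
b=dict(np.load('top.npz')); W=cloud(b)
m=(W[...,2]>.13)&(W[...,0]<.9); print(m.sum()); v,u=np.where(m); P=W[m]
n,l,s,c=cv2.connectedComponentsWithStats(m.astype(np.uint8))
for i in range(1,n):
    if s[i,4]>10: q=W[l==i]; print(s[i],q.min(0).round(2),q.max(0).round(2))
```

```text
3695
[321 225  40  15 329] [0.51 0.28 0.13] [0.53 0.34 0.14]
[ 492  443  111   37 3366] [ 0.17 -0.03  0.15] [0.22 0.1  0.28]
```

Emit:
carry_out:
  series:
    - [25,40,10,-0.0192,-0.0217,0.0717,0]
    - [25,40,10,-0.0192,-0.0217,0.0717,0]
    - [25,40,10,-0.0192,-0.0217,0.0717,0]
    - [25,40,10,-0.0192,-0.0217,0.0717,0]
    - [25,40,10,-0.0192,-0.0217,0.0717,0]
    - [25,40,10,-0.0192,-0.0217,0.0717,0]
    - [25,40,10,-0.0192,-0.0217,0.0717,0]
    - [25,40,10,-0.0192,-0.0217,0.0717,0]

```text
clock: 0.9
ee_pos: [0.3378, -0.185, 0.3116]
orientation: [2.921, -0.066, 0.851]
force: [1.4, 0.2, -0.2]
width: 0.998
```

Emit:
carry_out:
  series:
    - [14,40,0,-0.0192,-0.0217,0.0717,0]
    - [14,40,0,-0.0192,-0.0217,0.0717,0]
    - [14,40,0,-0.0192,-0.0217,0.0717,0]
    - [14,40,0,-0.0192,-0.0217,0.0717,0]
    - [14,40,0,-0.0192,-0.0217,0.0717,0]
    - [14,40,0,-0.0192,-0.0217,0.0717,0]
    - [14,40,0,-0.0192,-0.0217,0.0717,0]
    - [14,40,0,-0.0192,-0.0217,0.0717,0]

```text
clock: 1.7
ee_pos: [0.4494, 0.1353, 0.3111]
orientation: [2.702, 0.001, 1.435]
force: [0.6, -1.4, 0.9]
width: 1.001
```

```bash
python3 -c "
from h import *
print(T+.08*P25[:,2]);delta(T+.08*P25[:,2],toolR(P25)); print(ctrl.get_obs()['joints'])"
```

```text
[0.47923213 0.31153604 0.21429153]
dp [ 29.8 176.2 -96.8] rv [ 0.0018  0.0026 -0.004 ] deg 0.29
[ 0.32808876 -0.41906108  1.70774063 -0.19376238  1.45782063  0.44669027]
```

Emit:
carry_out:
  series:
    - [7,42,-8,0,0,-0.004,0]
    - [7,42,-8,0,0,0,0]
    - [6,40,-20,0,0,0,0]
    - [5,30,-30,0,0,0,0]
    - [4,18,-20,0,0,0,0]
    - [1,4,-11,0,0,0,0]
    - [0,0,0,0,0,0,0]

```text
clock: 2.4
ee_pos: [0.4787, 0.3089, 0.212]
orientation: [2.706, 0.004, 1.428]
force: [0.0, -1.0, 1.2]
width: 0.996
```

Run:
```python
from h import *
d=grab('wrist'); o=d['obs']
delta(T-.041*P25[:,2],toolR(P25),o)
Rc=Ro.from_euler('xyz',o['orientation']).as_matrix()
Z=d['depth']; v,u=np.mgrid[:480,:640]
P=np.stack([(u-d['cx'])/d['fx']*Z,(v-d['cy'])/d['fy']*Z,Z],-1)
W=(P@d['mount'][:3,:3].T+d['mount'][:3,3])@Rc.T+o['ee_pos']
L=(W-T)@P25   # panel coords rel to top mid
m=(abs(L[...,0])<.012)&(abs(L[...,1])<.045)&(L[...,2]>-.05)&(L[...,2]<.01)&(Z>0)
q=L[m]*1000; print(m.sum(), np.percentile(q,[1,5,50,95,99],0).round(1))
e=q[abs(q[:,2])<3]; print('top edge strip',len(e),np.percentile(e,[1,5,50,95,99],0).round(1))
cv2.imwrite('pics/3.png',d['image'][...,::-1])
```

```text
dp [  51.1   -4.5 -107.4] rv [ 0.0037 -0.0016  0.0032] deg 0.29
1398 [[ -5.7 -25.9 -43.7]
 [ -5.4 -23.1 -19.8]
 [ -0.9   7.4  -1.3]
 [  3.7  32.9  -0.1]
 [  3.9  33.1   0.4]]
top edge strip 1267 [[ -5.7 -26.1  -2.6]
 [ -5.4 -23.4  -2.3]
 [ -0.9   4.6  -1.2]
 [  3.7  30.2  -0.1]
 [  3.9  32.6   0.4]]
```

View pics/3.png

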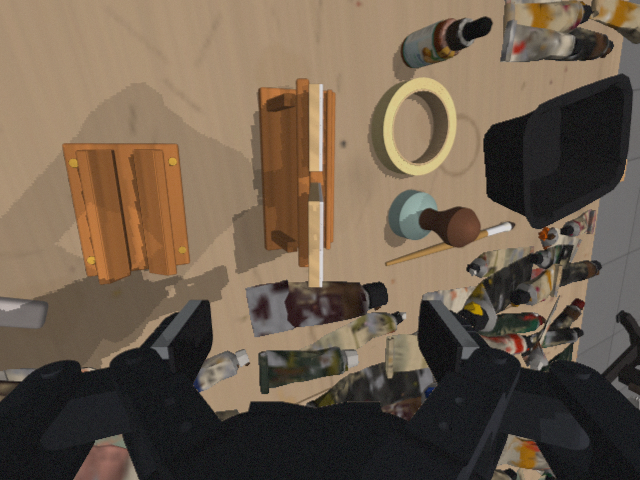

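The wrist view shows both panels edge-on, lying between the jaws: tall at about (316, 245), short at about (316, 125). The rack is at (125, 210). The wrist camera puts the tall panel about 3 mm further along y than the top camera does, so I'm applying that and descending.

Emit:
carry_out:
  series:
    - [8.5,-0.2,-18,0.0037,-0.0016,0.0032,0]
    - [8.5,-0.2,-18,0,0,0,0]
    - [8.5,-0.2,-18,0,0,0,0]
    - [8.5,-0.2,-18,0,0,0,0]
    - [8.5,-0.2,-18,0,0,0,0]
    - [8.5,-0.2,-18.5,0,0,0,0]
    - [0,0,0,0,0,0,0]

```text
clock: 3.15
ee_pos: [0.5306, 0.3063, 0.1049]
orientation: [2.704, -0.001, 1.428]
force: [-0.7, 0.2, -0.2]
width: 1.0
```

Run:
```python
from h import *
o=ctrl.get_obs(); T2=T+P25@[-.0009,.0032,-.0011]
delta(T2-.041*P25[:,2],toolR(P25),o); print(o['clock'],o['force'])
# rack seen by wrist image saved earlier
d=dict(np.load('wrist.npz')); Rc=Ro.from_euler('xyz',d['ori']).as_matrix()
Z=d['depth']; v,u=np.mgrid[:480,:640]
P=np.stack([(u-d['cx'])/d['fx']*Z,(v-d['cy'])/d['fy']*Z,Z],-1)
W=(P@d['mount'][:3,:3].T+d['mount'][:3,3])@Rc.T+d['ee']
m=(Z>0)&(u<200)&(v<290)&(v>120)&(W[...,2]>.041)&(W[...,2]<.053)&(abs(W[...,0]-.405)<.06)
print(m.sum(),W[m].mean(0),cv2.minAreaRect((W[m][:,:2]*1000).astype(np.float32)),np.percentile(W[m][:,2],[5,50,95]))
```

```text
dp [-0.7  1.3 -1.6] rv [-0.0013  0.0016  0.0027] deg 0.19
3.15 [-0.69521497  0.18180523 -0.19223436]
5697 [0.40143469 0.33989806 0.04632627] ((403.30804443359375, 336.7027893066406), (99.95127868652344, 56.111846923828125), 81.88999938964844) [0.04170144 0.0471634  0.04907534]
```

Emit:
carry_out:
  series:
    - [-0.7,1.3,-1.6,-0.001,0.0016,0.0027,0]
    - [0,0,0,0,0,0,0.4]
    - [0,0,0,0,0,0,0.7]
    - [0,0,0,0,0,0,1]
    - [0,0,0,0,0,0,1]
    - [0,0,0,0,0,0,1]
    - [0,0,0,0,0,0,1]
  grip_force: 45

```text
clock: 3.85
ee_pos: [0.5297, 0.3096, 0.1045]
orientation: [2.704, -0.002, 1.433]
force: [-1.7, 0.6, 1.8]
width: 0.111
```

Emit:
carry_out:
  series:
    - [0,0,0,0,0,0,1]
    - [0,0,0,0,0,0,1]
    - [0,0,0,0,0,0,1]

```text
clock: 4.15
ee_pos: [0.5298, 0.3096, 0.1045]
orientation: [2.704, -0.002, 1.433]
force: [-1.5, 1.1, 2.6]
width: 0.114
```

Emit:
carry_out:
  series:
    - [-2.1,0.3,4.5,0,0,0,1]
    - [-4.2,0.6,9,0,0,0,1]
    - [-6.3,0.9,13.6,0,0,0,1]
    - [-6.3,0.9,13.6,0,0,0,1]
    - [-6.3,0.9,13.6,0,0,0,1]
    - [-4.2,0.6,9,0,0,0,1]
    - [0,0,0,0,0,0,1]

```text
clock: 4.85
ee_pos: [0.5002, 0.3144, 0.1698]
orientation: [2.702, -0.004, 1.434]
force: [-0.3, 1.0, 0.0]
width: 0.11
```

```bash
cat > chk.py <<'E'
from h import *
import sys
b=grab('top'); W=cloud(b); o=b['obs']
hsv=cv2.cvtColor(b['image'],cv2.COLOR_RGB2HSV)
Rc=Ro.from_euler('xyz',o['orientation']).as_matrix()
L=(W-o['ee_pos'])@Rc   # tool coords: x width, y normal, z down the panel
m=(abs(L[...,0])<.05)&(abs(L[...,1]-.005)<.02)&(L[...,2]>.005)&(L[...,2]<.11)&(hsv[...,1]<60)&(hsv[...,2]>80)
c,n,y,z,Q,s=facefit(W,m); q=(L[m])*1000
print(o['clock'],'ee',o['ee_pos'].round(4),'force',o['force'].round(1),'n',m.sum())
print('lean',np.degrees(np.arcsin(n[2])).round(2),'yaw',np.degrees(np.arctan2(n[1],n[0])).round(2),'n in tool',(Rc.T@n).round(3))
print('face in tool xyz mm',np.percentile(q,[1,5,50,95,99],0).round(1))
im=b['image'][150:360,230:430]; cv2.imwrite(sys.argv[1],cv2.resize(im,(570,600),interpolation=2)[...,::-1])
a=grab('side'); cv2.imwrite(sys.argv[1].replace('.png','s.png'),cv2.resize(a['image'][100:320,190:450],(700,590),interpolation=2)[...,::-1])
E
python3 chk.py pics/4.png
```

```text
4.85 ee [0.5002 0.3144 0.1698] force [-0.3  1.   0. ] n 284
lean 24.88 yaw -7.53 n in tool [0.006 1.    0.006]
face in tool xyz mm [[-34.4   2.9   6. ]
 [-33.1   5.1   8.4]
 [ 12.7   6.3  43.4]
 [ 46.5   6.9  94.8]
 [ 49.3   7.  105.3]]
```

View pics/4s.png

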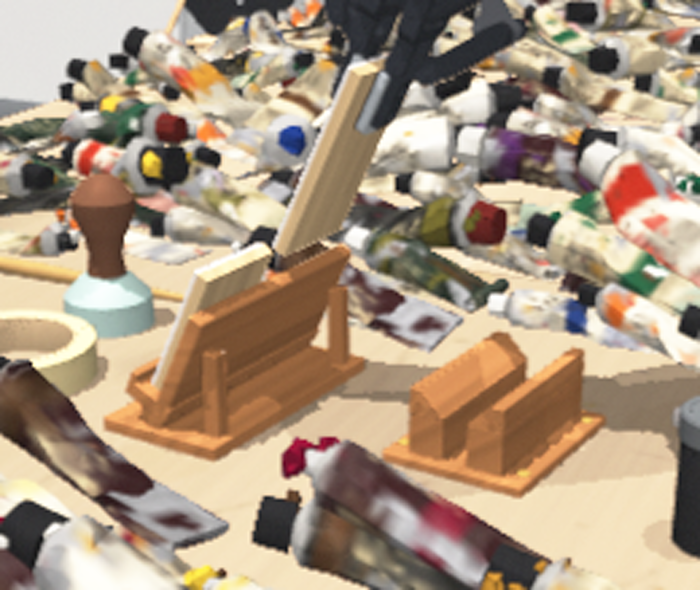

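Side view: the tall panel is held in line with the gripper, lower edge at about (300, 248). The short panel is untouched at (215, 300), and the rack is at (495, 410). Next I measure the lower edge in the hand from the side cloud.

```bash
cat > sd.py <<'E'
from h import *
a=grab('side'); W=cloud(a); o=ctrl.get_obs(); Rc=Ro.from_euler('xyz',o['orientation']).as_matrix()
L=(W-o['ee_pos'])@Rc*1000
m=(abs(L[...,0])<33+6)&(abs(L[...,1]+5)<4)&(L[...,2]>5)&(L[...,2]<100)
n,l,s,c=cv2.connectedComponentsWithStats(m.astype(np.uint8)); i=1+np.argmax(s[1:,4]); q=L[l==i]
A=np.c_[np.ones(len(q)),q[:,0],q[:,2]]; k=np.linalg.lstsq(A,q[:,1],rcond=None)[0]
print('side',len(q),np.percentile(q,[1,5,50,95,99],0).round(1).tolist(),'y=%.2f %+.4fx %+.4fz'%tuple(k))
for x in(-20,0,20):
    w=q[abs(q[:,0]-x)<6]; print(x,'zmax',np.percentile(w[:,2],99).round(1) if len(w) else None)
E
python3 sd.py
python3 - <<'E'
from h import *
for n in ['side','top']:
  d=dict(np.load(n+'.npz')); W=cloud(d)
  m=(abs(W[...,0]-.404)<.06)&(abs(W[...,1]-.334)<.07)&(W[...,2]>.0455)&(W[...,2]<.052)
  print(n,m.sum(),cv2.minAreaRect((W[m][:,:2]*1000).astype(np.float32)))
E
```

```text
side 786 [[-29.4, -5.7, 6.0], [-26.8, -5.2, 9.5], [5.7, -4.2, 42.4], [29.2, -2.3, 77.9], [30.6, -1.3, 81.0]] y=-4.18 +0.0127x +0.0005z
-20 zmax 81.5
0 zmax 80.1
20 zmax 81.2
side 218 ((404.432373046875, 338.93768310546875), (99.0276870727539, 55.83098602294922), 82.12596130371094)
top 46 ((432.5802917480469, 372.3174133300781), (10.099841117858887, 15.216289520263672), 1.317594289779663)
```

Emit:
carry_out:
  series:
    - [-6,1,12,0,0,0,1]
    - [-18,4,0,0,0,0,1]
    - [-24,5,0,0,0,0,1]
    - [-26,6,-4,0,0,0,1]
    - [-26,6,-10,0,0,0,1]
    - [-18,4,-12,0,0,0,1]
    - [-10,1,-8,0,0,0,1]
    - [0,0,0,0,0,0,1]

```text
clock: 5.8
ee_pos: [0.3712, 0.3404, 0.1445]
orientation: [2.705, -0.0, 1.435]
force: [0.9, -0.6, -0.9]
width: 0.108
```

```bash
cat >> h.py <<'E'
RK=np.array([.4034,.337,0])
def place(x0,z0,lean,yaw=-8.1,s=.080,y0=0):
    P=frame(lean,yaw); pb=RK+frame(0,yaw)@[x0,y0,z0]
    tp=pb+s*P[:,2]; print(x0,z0,lean,'->',tp.round(4)); return delta(tp,toolR(P))
E
python3 - <<'E'
from h import *
place(.002,.075,25);place(.002,.039,25); print(ctrl.get_obs()['joints'])
E
python3 sd.py
```

```text
0.002 0.075 25 -> [0.3719 0.3415 0.1475]
dp [0.7 1.1 3. ] rv [ 0.      0.0001 -0.0052] deg 0.3
0.002 0.039 25 -> [0.3719 0.3415 0.1115]
dp [  0.7   1.1 -33. ] rv [ 0.      0.0001 -0.0052] deg 0.3
[ 0.86768833 -0.13148809  1.80737625 -0.38602794  1.24417147  1.08806625]
side 665 [[-30.1, -6.8, 6.4], [-25.9, -6.5, 10.7], [11.2, -5.9, 43.8], [29.4, -2.0, 78.8], [30.4, -1.2, 82.1]] y=-5.73 +0.0364x +0.0013z
-20 zmax 81.0
0 zmax 79.6
20 zmax 82.6
```

Emit:
carry_out:
  series:
    - [0.7,1.1,-4,0,0,-0.005,1]
    - [0,0,-8,0,0,0,1]
    - [0,0,-8,0,0,0,1]
    - [0,0,-7,0,0,0,1]
    - [0,0,-4,0,0,0,1]
    - [0,0,-2,0,0,0,1]
    - [0,0,0,0,0,0,1]
    - [0,0,0,0,0,0,1]

```text
clock: 6.65
ee_pos: [0.3731, 0.3418, 0.1128]
orientation: [2.704, -0.002, 1.428]
force: [0.2, -0.6, -1.1]
width: 0.108
```

```bash
python3 - <<'E'
from h import *
import cv2
place(.002,.039,25); print(ctrl.get_obs()['force'])
place(.0,.037,0)
a=grab('side'); cv2.imwrite('pics/5.png',cv2.resize(a['image'][130:310,270:450],(600,600),interpolation=2)[...,::-1])
E
python3 sd.py
```

```text
0.002 0.039 25 -> [0.3719 0.3415 0.1115]
dp [-1.2 -0.3 -1.3] rv [-0.0021  0.0021  0.001 ] deg 0.18
[ 0.15354992 -0.60304301 -1.0689041 ]
0.0 0.037 0 -> [0.4034 0.337  0.117 ]
dp [30.3 -4.8  4.2] rv [0.0597 0.434  0.0015] deg 25.1
side 655 [[-33.2, -5.3, 6.9], [-27.6, -5.1, 11.5], [8.4, -4.5, 49.9], [29.3, -1.5, 98.2], [33.6, -1.1, 99.8]] y=-4.96 +0.0173x +0.0164z
-20 zmax 99.5
0 zmax 99.6
20 zmax 98.9
```

View pics/5.png

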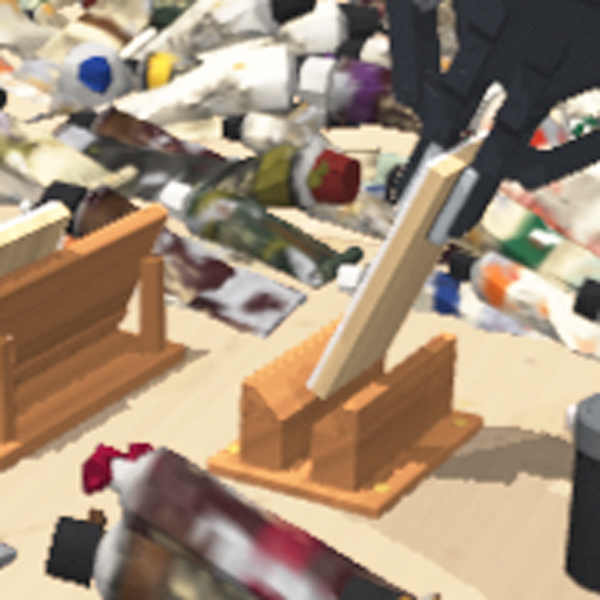

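Side view: the lower edge (322, 392) is inside the mouth, leaning, with no contact force. Going about 3 mm deeper, then straightening about the lower edge.

Emit:
carry_out:
  series:
    - [-1.0,-0.3,-3,-0.002,0.002,0.001,1]
    - [0,0,0,0,0,0,1]
    - [3.9,-0.5,1.7,0.0076,0.054,0,1]
    - [4.0,-0.6,1.5,0.0076,0.054,0,1]
    - [4.1,-0.6,1.3,0.0076,0.054,0,1]
    - [4.2,-0.6,1.1,0.0076,0.054,0,1]
    - [0,0,0,0,0,0,1]

```text
clock: 7.45
ee_pos: [0.3896, 0.3389, 0.1157]
orientation: [2.923, -0.0, 1.428]
force: [-0.2, 0.0, -0.3]
width: 0.11
```

Run:
```python
from h import *
place(.001,.037,12.5);place(0,.037,0)
```

```text
0.001 0.037 12.5 -> [0.3872 0.3393 0.1151]
dp [-2.3  0.4 -0.6] rv [-0.0001  0.0003  0.0019] deg 0.11
0 0.037 0 -> [0.4034 0.337  0.117 ]
dp [13.8 -1.9  1.3] rv [0.0309 0.2162 0.0019] deg 12.51
```

Emit:
carry_out:
  series:
    - [3.4,-0.5,0.6,0.0077,0.054,0.0005,1]
    - [3.4,-0.5,0.4,0.0077,0.054,0.0005,1]
    - [3.5,-0.5,0.2,0.0077,0.054,0.0005,1]
    - [3.5,-0.4,0.1,0.0077,0.054,0.0004,1]
    - [0,0,0,0,0,0,1]
    - [0,0,0,0,0,0,1]

```text
clock: 8.05
ee_pos: [0.4017, 0.3371, 0.116]
orientation: [3.14, 0.001, 1.431]
force: [-0.1, -1.1, -1.0]
width: 0.114
```

Run:
```python
from h import *
place(0,.037,0)
a=grab('side');W=cloud(a);b=grab('top');V=cloud(b); o=ctrl.get_obs(); print(o['force'],o['clock'])
Y=frame(0,-8.1)
for nm,w in(('side',W),('top',V)):
    L=(w-RK)@Y*1000
    m=(abs(L[...,1])<50)&(L[...,2]>44)&(L[...,2]<50)&(abs(L[...,0])<35)
    t=m&(abs(L[...,0])>20); x=L[t][:,0]
    print(nm,'cheeks y',np.percentile(L[t][:,1],[1,99]).round(1) if t.any() else 0,'-cheek',np.percentile(x[x<0],[2,98]).round(1) if (x<0).any() else 0,'+cheek',np.percentile(x[x>0],[2,98]).round(1) if (x>0).any() else 0)
    for z in(55,70,85):
        p=(abs(L[...,1])<33)&(abs(L[...,2]-z)<6)&(abs(L[...,0])<15); q=L[p]
        if len(q)>5: print(' panel z',z,len(q),'x',np.percentile(q[:,0],[5,50,95]).round(1),'y',np.percentile(q[:,1],[2,98]).round(1))
d=grab('wrist'); 
p=np.hstack([cv2.resize(a['image'][130:310,290:430],(400,514),interpolation=2),cv2.resize(d['image'],(400,300)).repeat(1,0) if 0 else cv2.copyMakeBorder(cv2.resize(d['image'],(400,300)),0,214,0,0,cv2.BORDER_CONSTANT)])
cv2.imwrite('pics/6.png',p[...,::-1])
```

```text
0 0.037 0 -> [0.4034 0.337  0.117 ]
dp [ 1.7 -0.1  1. ] rv [ 0.0015  0.0009 -0.0017] deg 0.14
[-0.06641256  0.81860167 -1.39052607] 8.15
side cheeks y [-46.2  49.7] -cheek [-27.1 -20.1] +cheek [20.  28.8]
 panel z 55 189 x [-7.  -5.6  1.7] y [-29.9  29.5]
 panel z 70 180 x [-6.8 -5.8  0.7] y [-28.1  30.2]
 panel z 85 195 x [-6.8 -5.7  1.6] y [-29.1  29.6]
top cheeks y 0 -cheek 0 +cheek 0
```

View pics/6.png

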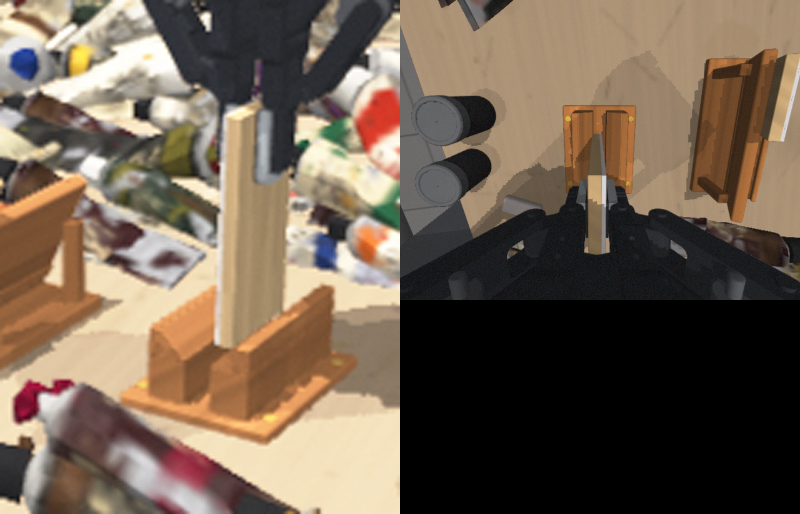

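Side view: the panel is upright above the slot with its lower edge in the mouth, and the short panel is at rest. The side depth asks for +1.5 mm in x, in agreement with the pose. Lowering now, watching the force.

Emit:
carry_out:
  series:
    - [1.6,0.5,0,0.0015,0.001,-0.0017,1]
    - [0,0,-3,0,0,0,1]
    - [0,0,-4,0,0,0,1]
    - [0,0,-4,0,0,0,1]
    - [0,0,-4,0,0,0,1]
    - [0,0,0,0,0,0,1]

```text
clock: 8.8
ee_pos: [0.4032, 0.3374, 0.1004]
orientation: [-3.139, 0.0, 1.43]
force: [0.0, -0.1, -0.1]
width: 0.11
```

```bash
python3 -c "
from h import *
place(0,.008,0);print(ctrl.get_obs()['force'])"
```

```text
0 0.008 0 -> [0.4034 0.337  0.088 ]
dp [  0.2  -0.4 -12.4] rv [-0.0002 -0.0026 -0.0003] deg 0.15
[ 0.04180609 -0.06090699 -0.06532084]
```

Into the narrow part with no force; continuing.

Emit:
carry_out:
  series:
    - [0.2,0,-3,0,-0.002,0,1]
    - [0,0,-3,0,0,0,1]
    - [0,0,-2.5,0,0,0,1]
    - [0,0,-1.5,0,0,0,1]
    - [0,0,0,0,0,0,1]

```text
clock: 9.3
ee_pos: [0.4037, 0.3376, 0.0911]
orientation: [3.141, -0.001, 1.43]
force: [-0.3, -0.1, -0.8]
width: 0.113
```

Emit:
carry_out:
  series:
    - [0,0,-1,0,0,0,1]
    - [0,0,-0.7,0,0,0,1]
    - [0,0,0,0,0,0,1]

```text
clock: 9.6
ee_pos: [0.404, 0.3378, 0.0902]
orientation: [3.141, -0.002, 1.43]
force: [-0.9, -1.0, 1.6]
width: 0.115
```

Emit:
carry_out:
  series:
    - [0,0,-0.7,0,0,0,1]
    - [0,0,-0.6,0,0,0,1]
    - [0,0,0,0,0,0,1]

```text
clock: 9.9
ee_pos: [0.4042, 0.3378, 0.0901]
orientation: [3.14, -0.002, 1.43]
force: [-2.8, -2.5, 10.2]
width: 0.111
```

Run:
```python
from h import *
for _ in range(2):
    a=grab('side'); o=ctrl.get_obs(); print(o['force'].round(1),o['moment'].round(2),o['ee_pos'].round(4))
W=cloud(a); L=(W-RK)@frame(0,-8.1)*1000
p=(abs(L[...,1])<33)&(abs(L[...,0])<12)&(L[...,2]>100)&(L[...,2]<140)
n,l,s,c=cv2.connectedComponentsWithStats(p.astype(np.uint8)); q=L[l==1+np.argmax(s[1:,4])]
print(len(q),np.percentile(q,[2,50,98,99.5],0).round(1))
```

```text
[-3.5 -4.1 10. ] [-0.62  0.81  0.04] [0.4042 0.3378 0.0901]
[-3.4 -3.4 10.3] [-0.61  0.76  0.07] [0.4042 0.3378 0.0901]
507 [[-11.2  -6.  100.8]
 [ -3.1  14.7 121.3]
 [ 10.6  31.1 139. ]
 [ 11.6  31.7 139.8]]
```

Floor contact at 10 N. Easing off the preload, then opening.

Emit:
carry_out:
  series:
    - [0,0,0.9,0,0,0,1]
    - [0,0,0,0,0,0,1]
    - [0,0,0,0,0,0,0.7]
    - [0,0,0,0,0,0,0.4]
    - [0,0,0,0,0,0,0]
    - [0,0,0,0,0,0,0]
    - [0,0,0,0,0,0,0]

```text
clock: 10.7
ee_pos: [0.4038, 0.3377, 0.0892]
orientation: [3.141, -0.001, 1.43]
force: [-0.7, 1.2, 0.4]
width: 0.943
```

Emit:
carry_out:
  series:
    - [0,0,8,0,0,0,0]
    - [0,0,16,0,0,0,0]
    - [0,0,25,0,0,0,0]
    - [0,0,30,0,0,0,0]
    - [0,0,30,0,0,0,0]
    - [0,0,15,0,0,0,0]
    - [0,0,0,0,0,0,0]

```text
clock: 11.4
ee_pos: [0.4046, 0.3383, 0.216]
orientation: [3.138, -0.005, 1.43]
force: [-0.5, 0.3, 0.5]
width: 1.0
```

Run:
```python
from h import *
a=grab('side');W=cloud(a); o=ctrl.get_obs(); print(o['force'].round(1),o['width'])
L=(W-RK)@frame(0,-8.1)*1000
for z in(55,80,105,120):
    q=L[(abs(L[...,1])<36)&(abs(L[...,0])<14)&(abs(L[...,2]-z)<6)]; print(z,len(q),np.percentile(q,[3,30,50,97],0).round(1).tolist())
q=L[(abs(L[...,1])<36)&(abs(L[...,0])<14)&(L[...,2]>50)&(L[...,2]<140)]; print('top z',np.percentile(q[:,2],[95,98,99.5]).round(1))
t=dict(np.load('top.npz')); b=grab('top')
p=np.hstack([cv2.resize(a['image'][110:320,210:430],(419,400),interpolation=2),cv2.resize(b['image'][180:360,250:400],(333,400),interpolation=2)])
cv2.imwrite('pics/7.png',p[...,::-1])
V=cloud(b); c,n,y,z,Q,s=facefit(V,(lambda h:(h[...,1]<60)&(h[...,2]>90)&(np.add.outer(np.arange(480)*0,np.arange(640))<318)&(np.add.outer(np.arange(480)*0,np.arange(640))>272)&(np.add.outer(np.arange(480),np.arange(640)*0)<226)&(np.add.outer(np.arange(480),np.arange(640)*0)>=200))(cv2.cvtColor(b['image'],cv2.COLOR_RGB2HSV)))
print('short',c.round(4),n.round(3))
```

```text
[ 0.3 -0.4 -0. ] 1.0039698992136938
55 180 [[-4.6, -26.9, 49.5], [-3.7, -5.7, 52.7], [-3.3, 11.5, 54.9], [5.1, 30.7, 60.5]]
80 190 [[-4.5, -27.8, 74.4], [-3.6, -6.3, 77.6], [-3.2, 9.6, 80.0], [4.5, 30.6, 85.6]]
105 193 [[-4.5, -27.0, 99.3], [-3.7, -5.1, 102.6], [-3.4, 9.5, 104.8], [4.3, 30.3, 110.7]]
120 202 [[-4.6, -27.0, 114.6], [-3.8, -3.4, 117.7], [-3.4, 11.1, 120.1], [4.3, 30.9, 125.8]]
top z [127.2 127.6 128. ]
short [0.5587 0.3764 0.0773] [ 0.893 -0.127  0.432]
```

View pics/7.png

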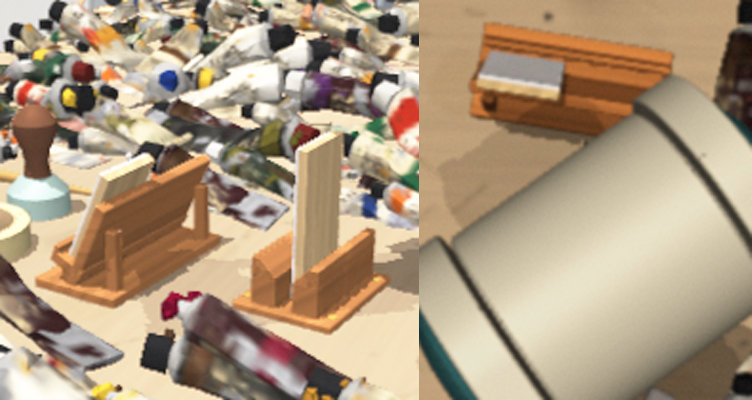

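The panel stands upright in the slot (right of the left-hand picture, x about 315). Its top is at z 128 mm (8 + 120), vertical, centred to about 1 mm, and the short panel has not moved. Handing in.

```bash
python3 -c "
from rig import ctrl
print(ctrl.close_job())"
```

```text
the job is handed in; nothing more can be done
None
```

The tall panel now stands upright on the bottom of the rack's slot, about midway along, and the job is handed in at about 11.5 s on the clock.

I pinched it near the top at its 25° lean. I set the lower edge about 10 mm into the mouth while it still leaned, straightened it about that edge, and lowered it until it touched the floor at about 10 N. Then I eased off, let go and raised the gripper clear.

**Last checks:**
- **Height:** the top edge is at z ≈ 128 mm, which is the 8 mm floor plus the 120 mm panel.
- **Upright:** the faces are vertical to within 0.1–0.2 mm over 65 mm.
- **Position:** it is within about 1–2 mm of the middle of the slot.
- **Short panel:** it is unmoved, to about 0.1 mm.
- **Gripper:** it is open and well above the panel, with no contact force.

**Disagreements:**
- The cameras differed by about 1 mm in x and 3 mm in y. I used the wrist camera for the grasp and the rack, and corrected the last alignment by +1.5 mm in x from the side camera.
- Floor contact came about 2 mm higher than I had worked out, so the panel sat slightly lower in the fingers than estimated. The final top height shows it is fully seated.

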